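# Take the long lens off its test camera

### The arm

A 7-joint arm with a two-finger parallel gripper is mounted at the origin on the work surface. World frame = base frame: x ahead of the robot, y to its left, z up, the work surface at z = 0. Lengths are in m, angles in rad, forces in N, time in s.
With the tool pointing down it reaches from about 0.425 to 0.975 m from the base axis. Payload 16.7 kg.
Tool frame: the origin (TCP) lies midway between the tips of the shut fingers; the grasp point (between the pads) lies 19 mm behind it; x points along the fingers, z is the direction in which the jaws open and shut, and the axes are right-handed (so a half turn about x gives the same grasp; the last joint's range is limited). The gripper opens to 85 mm and grips with 20 to 120 N. Pads are 22 mm wide; open, the fingers measure 114 mm over their backs; the gripper's body (76 mm by 85 mm) begins 54 mm behind the grasp point. The pads swing forward as they close: fully open they stand 13 mm farther back than shut.
Start: joints at [-1.427, 0.426, 0.074, 1.606, -0.034, 1.111, -0.067], TCP at [0.195, 0.646, 0.231] pointing down, gripper open.
Joint ranges: [-2.85, 2.85], [-0.5, 2.14], [-1.23, 1.37], [0.21, 2.46], [-1.02, 4.16], [0.16, 2.05], [-2.73, 2.73]. Speed limits (rad/s): [1.89, 1.89, 2.39, 2.39, 3.01, 3.01, 3.01].

### API

Orientations are given as a unit quaternion [x, y, z, w].
In Python, from cell import bot gives the robot as it stands. The module is installed in compiled form; this text tells all that it offers.
- The arm moves only by the tool apply_moves, never from a script. Its argument "deltas" is a list of rows, each a list of 7 numbers: the turn, a rotation vector about the tool's x, y, z in rad, then the shift along the tool's x, y, z in m, then the closure, from -1 (fully open) to 1 (shut), so that 0 is half open. In form: [[rx, ry, rz, dx, dy, dz, claw], ...]. A call has 1 to 5 rows; each row shifts and turns the commanded pose from where the row before left it, along the tool's axes as they then stand; what a row does not reach is not made up. A row lasts 1/10 s, in which the tool goes at most 50 mm and 8.59 degrees, less where a joint would pass 70% of its speed; a pose out of reach is approached as far as the arm can. A call with a gripper value outside its range is refused whole. The fingers move at their own pace and stop on an object; the grip force is fixed at half the most. Time passes only in rows, so rows that do not move let the fingers close. It gives the time, the measured TCP pose, the force and the opening at its end, in the units of the state.
- bot.observe(): the state, without advancing time (a new reading comes with each control period).
- bot.grab_frame(name): name is "scene" or "top"; returns (picture, depth): 384x512x3 uint8, red, green, blue; 384x512 float32, m along the optical axis (not along the pixel's ray), 0 where there is no reading.
- bot.camera_model(name): a dict with "mtx" (3x3 intrinsics, pixels), "R" (3x3) and "t" (3): a world point X has camera coordinates R X + t. Camera axes: x right, y down, z forward; pixel columns grow to the right and rows downward; lengths in m; the calibration is good to about 2 mm. A picture is of the moment at which its call begins. camera_model takes no time and is no camera call.
- bot.close_job(): hands the job in, once; it reports no verdict.
Trained networks look in the newest picture that a camera, given by its name, has taken for a name from the list of things; names that differ only in an ending like _2 or _b are one class to them, and where a whole thing is asked for, a point or a joint stands for the part that bears it (a point fixed in the world has none). Each returns a list of dicts, best first, with "p" (0 to 1); they miss things now and then, are a little off and sometimes report something else, mostly with a low value. They report only what shows in the picture. A call takes as long as a camera call. They do not tell look-alikes from the thing itself.
- bot.search_frame(camera, thing): "xy" ([column, row] in pixels, amid what is visible of it).
- bot.place_of(camera, thing): "xy" ([column, row] in pixels: a listed point, or the origin of a listed thing).
The state is a dict: "t": time; "q": joint angles; "qd": joint speeds; "joint_efforts": joint torques, N m; "tcp_pos": TCP position; "tcp_rot": TCP orientation; "ft_force": force on the tool from outside, world axes, zero at the start; "ft_torque": the same for the moment, N m; "grip_width": opening from 0.0 (shut) to 1.0 (fully open).
Only numpy, scipy, OpenCV 4.12 (cv2) and the standard library are available. Lean on these libraries where they do the work, as an engineer would, in place of code of your own. Each camera call takes 0.05 s, during which the arm holds its last target. There are 200 camera calls.

### The job

Two inspection cameras lie on their backs on the bench, one with a long lens and one with a short lens. Take the long lens off its camera: press that camera's release button down (it stays down), turn the lens a quarter turn anticlockwise as seen from above, and lift it off. Then stand it upright, mount end down, in the middle of the low empty tray, letting go only once it stands on the tray, and keep it upright all the way.

Things in the scene. Friction and masses are not known exactly. Their poses are not given: they have to be found in the camera images.
- long_lens: long lens: black barrel 50 mm across, 85 mm tall (the other lens: 45), 0.25 kg, upright in its mount. Origin: centre of its underside, z up. Barrel from 14 mm up; grip it at any yaw, best 55-75 mm up. Two lugs under it lock it (5 deg play). With the button down it turns freely anticlockwise to a stop at 105 deg, lifts off after 65-105 deg, best about 85-90.
- camera: fixed camera under the long lens, aluminium box 150 x 84 x 50 mm. Origin: on the bench under the lens axis; z up, +x to the button end; box x -47 to +103 mm. Lens stands on the mount floor 50 mm above the bench, in a steel ring 72 mm across, 62 mm high. Button at x +80, y 0 mm: grey, round, 24 mm across, top 79 mm above the bench, in a black housing 36 mm square, 70 high.
- camera_release (a joint): that camera's release button: 0 = up (locked), 0.008 m = fully down. Moves straight down against about 4 N and stays where it is left; the lens is unlocked from about 0.005 m. The second camera looks the same, with its own button.
- tray: fixed low empty grey tray, 130 x 130 mm outside, 18 mm high, walls and floor 5 mm thick. Origin: centre of its underside on the bench, z up; the tray floor is 5 mm above the origin.
Things that resemble listed ones, but are neither listed nor needed, are in the scene too. What is shaped like the long_lens but blue or purple is not meant. Leave any turquoise look-alike of the camera alone.

How it is judged:
On the way, in this order (a step that is already met when the one before it is completed fails the run):
1. the long lens's camera has its release button pushed down (value of joint camera_release above 0.005 m), for 0.1 s.
2. the long lens is turned by more than 60 degrees in its mount (angle between the x axis of long_lens and the x axis of camera, either way round above 1.05 rad and z of long_lens in the frame of camera below 0.07 m and horizontal distance between long_lens and camera below 0.01 m), for 0.1 s.
3. the long lens is lifted clear of its mount (z of long_lens in the frame of camera above 0.075 m), for 0.1 s.
4. the long lens, still held, is brought down into the tray (not dropped) (horizontal distance between long_lens and tray below 0.03 m and z of long_lens in the frame of tray below 0.017 m and contact force between the fingers and long_lens above 0.5 N), for 0.05 s.
At the end, for the whole second after the job is handed in: the long lens stands at rest and upright (within 10 degrees), mount end down on the tray floor, its axis within 30 mm of the tray's centre (horizontal distance between long_lens and tray below 0.03 m and z of long_lens in the frame of tray below 0.012 m and angle between long_lens's own z axis and vertical below 0.17 rad and linear speed of long_lens below 0.03 m/s); the robot touches nothing.
It fails at once if the long lens is tipped by more than 35 degrees (angle between long_lens's own z axis and vertical above 0.61 rad).
It also fails if it takes over 58 s, if anything falls off the work surface, if the arm or the gripper's body presses on something with over 40 N, if the wrist force passes 120 N, or if a joint passes its speed limit or range.

## Working session

There is one attempt and no reset: what is moved stays moved. The work goes in short steps, Python scripts to look and compute and a tool call to move; the robot and the scene stay as the last step left them, time stands still between calls to the robot, and variables do not carry over. Pictures are saved under pics/ and viewed, about 8 in all and at most 12, crops included, and the job is handed in when it is done.

Besides the shell and the picture viewer there is one more tool, called after "Emit:" as name(argument=value, ...), one argument or row to a line, values as JSON. apply_moves: Moves the arm, as the interface text tells. Its arguments: {"type":"object","properties":{"deltas":{"type":"array","items":{"type":"array","items":{"type":"number"}}}},"required":["deltas"]}

```bash
mkdir -p pics; cat > h.py <<'E'
import numpy as np, cv2
from cell import bot
from scipy.spatial.transform import Rotation as Ro
def pt(cam,depth,u,v,w=1):
    m=bot.camera_model(cam);K=np.array(m["mtx"]);R=np.array(m["R"]);t=np.array(m["t"])
    u0,v0=int(round(u)),int(round(v));p=depth[max(0,v0-w):v0+w+1,max(0,u0-w):u0+w+1];p=p[p>0]
    if not len(p): return None
    return R.T@(np.linalg.inv(K)@[u,v,1]*np.median(p)-t)
def cloud(cam,depth):
    m=bot.camera_model(cam);K=np.array(m["mtx"]);R=np.array(m["R"]);t=np.array(m["t"])
    v,u=np.mgrid[:depth.shape[0],:depth.shape[1]]
    c=np.stack([u,v,np.ones_like(u)],-1)@np.linalg.inv(K).T*depth[...,None]
    return (c-t)@R
def onplane(cam,u,v,z):
    m=bot.camera_model(cam);K=np.array(m["mtx"]);R=np.array(m["R"]);t=np.array(m["t"])
    d=R.T@np.linalg.inv(K)@[u,v,1];o=-R.T@t
    return o+d*(z-o[2])/d[2]
def save(n,im,s=1): 
    cv2.imwrite("pics/"+n,cv2.resize(im[...,::-1],None,fx=s,fy=s,interpolation=cv2.INTER_CUBIC))
E
python3 - <<'E'
from h import *
np.set_printoptions(precision=4,suppress=True)
for c in("scene","top"):
    im,d=bot.grab_frame(c);save(c+"0.png",im,1.5);np.savez(c+"0.npz",im=im,d=d)
    m=bot.camera_model(c);print(c,-np.array(m["R"]).T@m["t"])
    for th in("long_lens","camera","camera_release","tray"):
        for f in("search_frame","place_of"):
            for r in getattr(bot,f)(c,th):
                print(c,th,f,np.round(r["xy"]),round(r["p"],2),pt(c,d,*r["xy"]))
print(bot.observe())
E
```

```text
scene [ 1.1434 -0.9011  0.7977]
scene long_lens search_frame [207. 249.] 0.76 [ 0.523 -0.449  0.073]
scene long_lens search_frame [188. 218.] 0.66 [ 0.3876 -0.4049  0.0661]
scene long_lens search_frame [240. 206.] 0.57 [ 0.4897 -0.3052  0.1127]
scene long_lens search_frame [252. 230.] 0.46 [ 0.5311 -0.2991  0.0518]
scene long_lens place_of [208. 260.] 0.62 [ 0.5244 -0.4486  0.0328]
scene long_lens place_of [239. 218.] 0.57 [ 0.4877 -0.3074  0.0703]
scene long_lens place_of [192. 232.] 0.57 [ 0.3852 -0.3971  0.0087]
scene camera search_frame [251. 230.] 0.97 [ 0.5299 -0.3005  0.0522]
scene camera search_frame [102. 268.] 0.63 [ 0.3804 -0.6609  0.051 ]
scene camera place_of [ 94. 271.] 0.96 [ 0.3756 -0.6779  0.0497]
scene camera place_of [242. 230.] 0.77 [ 0.5121 -0.3167  0.0485]
scene camera_release search_frame [117. 255.] 0.47 [ 0.3959 -0.6237  0.0789]Traceback (most recent call last):
  File "<stdin>", line 8, in <module>
ValueError: it knows: camera, long_lens, tray
```

View pics/scene0.png

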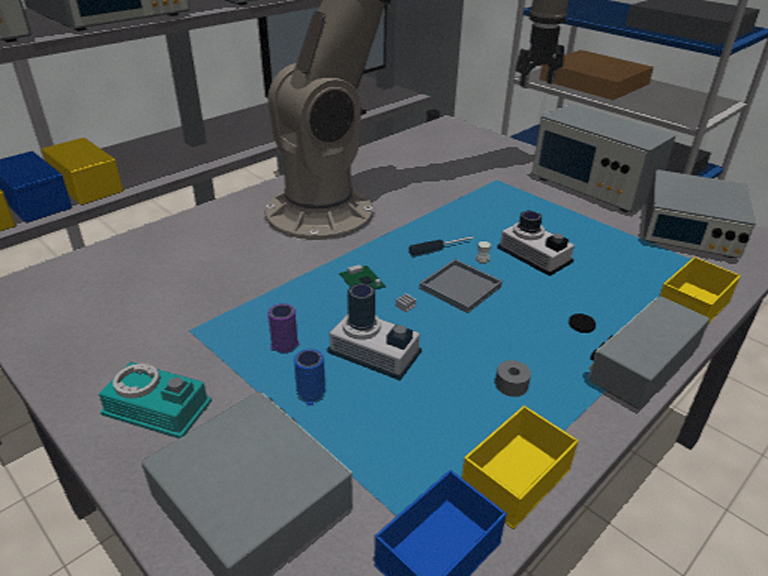

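The scene picture shows the long black lens on its camera at about (240,206) in native pixels, with its button at (267,222). The tray is at (307,190), and the short-lens camera is at (357,160). The blue, purple and turquoise items are decoys.

```bash
python3 - <<'E'
from h import *
np.set_printoptions(precision=4,suppress=True)
c="top"
im,d=bot.grab_frame(c);save(c+"0.png",im,1.5);np.savez(c+"0.npz",im=im,d=d)
m=bot.camera_model(c);print(c,-np.array(m["R"]).T@m["t"])
for th in("long_lens","camera","tray"):
        for f in("search_frame","place_of"):
            for r in getattr(bot,f)(c,th):
                print(c,th,f,np.round(r["xy"]),round(r["p"],2),pt(c,d,*r["xy"]))
P=cloud(c,d)
def near(x,y,r,z0,z1): 
    k=(np.hypot(P[...,0]-x,P[...,1]-y)<r)&(P[...,2]>z0)&(P[...,2]<z1)&(d>0)
    return P[k]
for nm,a in dict(lens=(.488,-.307,.06,.125,.15),body=(.52,-.30,.14,.04,.055),housing=(.57,-.28,.12,.066,.074),button=(.57,-.28,.12,.0755,.083),tray=(.6,-.15,.15,.012,.022)).items():
    q=near(*a); print(nm,len(q))
    if len(q)>5: print(q.mean(0),q.min(0),q.max(0),cv2.minAreaRect(q[:,:2].astype(np.float32)))
o=bot.observe();print({k:np.round(o[k],4) for k in("t","tcp_pos","tcp_rot","ft_force")});print(Ro.from_quat(o["tcp_rot"]).as_matrix())
E
```

```text
top [ 0.2581 -0.1723  1.1985]
top long_lens search_frame [331. 170.] 0.83 [ 0.4927 -0.4253  0.0851]
top long_lens search_frame [286. 180.] 0.66 [ 0.456  -0.2877  0.1347]
top long_lens search_frame [319. 214.] 0.66 [ 0.3645 -0.3847  0.0845]
top long_lens place_of [331. 176.] 0.62 [ 0.4774 -0.4252  0.0801]
top long_lens place_of [283. 185.] 0.55 [ 0.4452 -0.2778  0.1249]
top long_lens place_of [318. 215.] 0.53 [ 0.3623 -0.3802  0.0845]
top camera search_frame [274. 172.] 0.83 [ 0.4979 -0.2606  0.0513]
top camera place_of [404. 227.] 0.85 [ 0.3223 -0.6437  0.0491]
top camera place_of [281. 188.] 0.69 [ 0.4485 -0.2781  0.061 ]
top tray search_frame [184. 182.] 0.95 [0.4811 0.0192 0.0024]
top tray place_of [188. 186.] 0.58 [0.4705 0.0089 0.0038]
lens 253
[ 0.4691 -0.2829  0.1346] [ 0.4448 -0.307   0.1251] [ 0.4951 -0.2587  0.1401] ((0.46987178921699524, -0.28312891721725464), (0.0479862205684185, 0.04912440478801727), 62.427642822265625)
body 787
[ 0.4965 -0.2747  0.0488] [ 0.4151 -0.4294  0.04  ] [ 0.5771 -0.2153  0.055 ] ((0.5117985606193542, -0.32102152705192566), (0.15047471225261688,
[... 183 characters left out ...]
21912503242493, 0.0368591845035553), 12.769693374633789)
button 44
[ 0.5422 -0.2599  0.0783] [ 0.4567 -0.2687  0.0756] [ 0.5574 -0.2504  0.083 ] ((0.5070834159851074, -0.25894689559936523), (0.01813890039920807, 0.10071369260549545), 89.18838500976562)
tray 84
[ 0.5809 -0.0981  0.0172] [ 0.4507 -0.2336  0.0121] [ 0.7421 -0.0134  0.0219] ((0.5884689688682556, -0.10817858576774597), (0.28371715545654297, 0.2053963989019394), 11.191609382629395)
{'t': np.float64(0.65), 'tcp_pos': array([0.1955, 0.6461, 0.2313]), 'tcp_rot': array([-0.4214,  0.5678,  0.4215,  0.5678]), 'ft_force': array([-0.0268,  1.2789, -1.7964])}
[[-0.0001 -0.9572  0.2896]
 [ 0.      0.2896  0.9572]
 [-1.      0.0001  0.    ]]
```

View pics/top0.png

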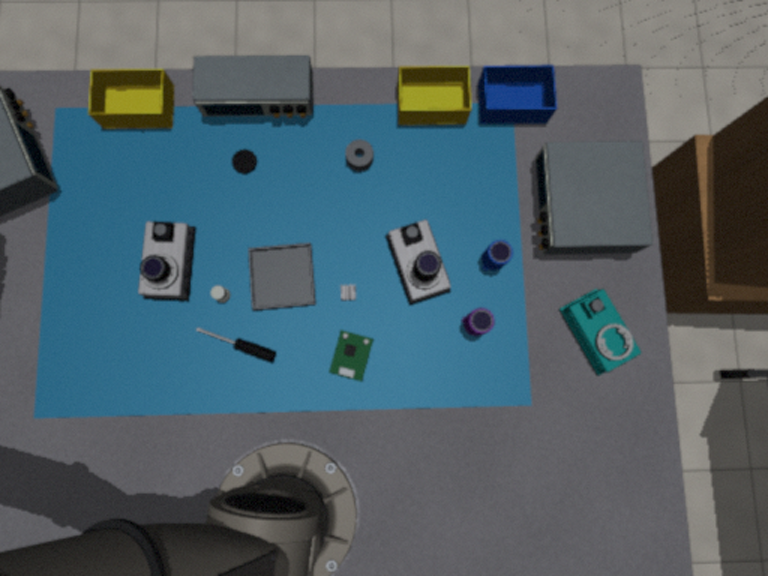

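The top picture shows the long-lens camera at about (279,174) native, with its button at (274,156) and the tray at (188,184). I'll refine with both depth clouds.

```bash
python3 - <<'E'
from h import *
np.set_printoptions(precision=4,suppress=True)
for c in("top","scene"):
    f=np.load(c+"0.npz");im,d=f["im"].astype(int),f["d"];P=cloud(c,d)
    def near(x,y,r,z0,z1,nrm=None): 
        return (np.hypot(P[...,0]-x,P[...,1]-y)<r)&(P[...,2]>z0)&(P[...,2]<z1)&(d>0)
    def rep(nm,k,per=(2,98)):
        q=P[k]; print(c,nm,len(q))
        if len(q)>5: print("  mean",q.mean(0),"minmax",np.percentile(q,per[0],0),np.percentile(q,per[1],0)); r=cv2.minAreaRect(q[:,:2].astype(np.float32)); print("  rect",np.round(r[0],4),np.round(r[1],4),round(r[2],1)); return r
    rep("bench",near(.6,-.25,.02,-.02,.02))
    rep("lenstop",near(.47,-.283,.04,.13,.15))
    rep("button",near(.545,-.262,.03,.0755,.083))
    rep("housing",near(.545,-.262,.035,.066,.083))
    rep("body",near(.50,-.27,.105,.046,.053))
    rep("ring",near(.47,-.283,.045,.058,.066))
    rep("ring2",near(.47,-.283,.045,.058,.14))
    rep("trayrim",near(.475,.01,.11,.0135,.021))
    rep("trayfloor",near(.475,.01,.05,.003,.008))
    for nm,z,s in(("lens",.135,0),):
        pass
# grey mask of tray in top: contour on z~.018
f=np.load("top0.npz");im=f["im"]
hsv=cv2.cvtColor(im,cv2.COLOR_RGB2HSV);m=(hsv[...,1]<90).astype(np.uint8);m[:, :150]=0;m[:,222:]=0;m[:150]=0;m[215:]=0
m=cv2.morphologyEx(m,cv2.MORPH_OPEN,np.ones((5,5)))
n,l,s,ce=cv2.connectedComponentsWithStats(m);i=1+s[1:,4].argmax();cn=cv2.findContours((l==i).astype(np.uint8),0,2)[0][0]
b=cv2.boxPoints(cv2.minAreaRect(cn));w=np.array([onplane("top",u,v,.018) for u,v in b]);print("tray px",b,w,w.mean(0),np.linalg.norm(w-np.roll(w,1,0),axis=1))
E
```

```text
top bench 120
  mean [ 0.5999 -0.2497  0.0001] minmax [ 0.5815 -0.2668 -0.0043] [ 0.6182 -0.2313  0.0055]
  rect [ 0.6    -0.2495] [0.0376 0.0379] 26.2
top lenstop 245
  mean [ 0.4697 -0.2829  0.1349] minmax [ 0.4479 -0.3063  0.1314] [ 0.4921 -0.2613  0.139 ]
  rect [ 0.4704 -0.2827] [0.048  0.0489] 44.6
top button 42
  mean [ 0.5461 -0.2599  0.0784] minmax [ 0.5352 -0.2686  0.0759] [ 0.5565 -0.2504  0.0827]
  rect [ 0.5463 -0.2595] [0.0181 0.0222] 89.2
top housing 112
  mean [ 0.5462 -0.2594  0.0728] minmax [ 0.5276 -0.2782  0.0663] [ 0.5655 -0.2419  0.0825]
  rect [ 0.5462 -0.2598] [0.0368 0.0359] 16.7
top body 611
  mean [ 0.4989 -0.2704  0.0494] minmax [ 0.4221 -0.3276  0.0462] [ 0.57   -0.2215  0.0528]
  rect [ 0.4968 -0.2746] [0.1496 0.0859] 18.0
top ring 118
  mean [ 0.4588 -0.2755  0.0619] minmax [ 0.4348 -0.318   0.0585] [ 0.4963 -0.249   0.0657]
  rect [ 0.463  -0.2794] [0.0699 0.0542] 62.9
top ring2 434
  mean [ 0.4639 -0.2795  0.109 ] minmax [ 0.4377 -0.313   0.0589] [ 0.4927 -0.2516  0.1387]
  rect [ 0.4657 -0.2802] [0.0699 0.0592] 59.3
top trayrim 243
  mean [0.4721 0.0
[... 1190 characters left out ...]
 ring2 653
  mean [ 0.4825 -0.2973  0.101 ] minmax [ 0.4484 -0.3199  0.0589] [ 0.5048 -0.2628  0.1376]
  rect [ 0.4768 -0.2926] [0.0694 0.0628] 36.2
scene trayrim 219
  mean [0.4769 0.004  0.017 ] minmax [ 0.4107 -0.0641  0.0138] [0.5435 0.073  0.0207]
  rect [0.4749 0.0273] [0.1317 0.1794] 4.2
scene trayfloor 364
  mean [0.4763 0.009  0.0053] minmax [ 0.4312 -0.0342  0.0032] [0.5202 0.0538 0.0078]
  rect [0.4745 0.0088] [0.0977 0.0951] 10.3
tray px [[164.6706 164.7176]
 [206.8058 161.4764]
 [209.9882 202.847 ]
 [167.8529 206.0882]] [[ 0.5351  0.0778  0.018 ]
 [ 0.5429 -0.0531  0.018 ]
 [ 0.4124 -0.0622  0.018 ]
 [ 0.4052  0.0664  0.018 ]] [0.4739 0.0072 0.018 ] [0.1304 0.1311 0.1309 0.1289]
```

```bash
cat >> h.py <<'E'
def plan(p,jaw=None,n=10,claw=1,start=None):
    """rows to world TCP p with world jaw angle (deg); vertical tool, turn then listed in the pre-row frame"""
    o=bot.observe() if start is None else start
    R=Ro.from_quat(o["tcp_rot"]).as_matrix();p0=np.array(o["tcp_pos"])
    z=R[:,2];a0=np.arctan2(z[1],z[0]);da=0 if jaw is None else (np.radians(jaw)-a0+np.pi/2)%np.pi-np.pi/2
    if jaw is not None and start is not None and "da" in start: da=start["da"]
    tilt=R.T@[0,0,-1.] # should be [1,0,0]
    cor=np.cross([1,0,0],tilt)
    print("pos",np.round(p0,4),"jaw",round(np.degrees(a0),1),"tilt",np.round(cor,4),"q7",round(o["q"][6],3) if "q" in o else"","t",o.get("t"),"F",np.round(o.get("ft_force",0),1))
    st=(np.array(p)-p0)/n
    for i in range(n):
        a=a0+da*i/n;c,s=np.cos(a),np.sin(a)
        print([round(float(-da/n),4),0,0,*[round(float(v),4) for v in(-st[2],st@[-s,c,0],st@[c,s,0])],claw])
    return dict(tcp_pos=p,tcp_rot=(Ro.from_rotvec([0,0,da])*Ro.from_quat(o["tcp_rot"])).as_quat())
E
python3 - <<'E'
from h import *
o=bot.observe();o["da"]=-.8
s=plan([.45,.3,.2],0,10,start=o);s["da"]=-.85
plan([.547,-.262,.12],0,14,start=s)
E
```

```text
pos [0.1955 0.6461 0.2313] jaw 73.2 tilt [ 0.      0.     -0.0001] q7 -0.067 t 0.65 F [-0.   1.3 -1.8]
[0.08, 0, 0, 0.0031, -0.0344, -0.0258, 1]
[0.08, 0, 0, 0.0031, -0.0363, -0.0229, 1]
[0.08, 0, 0, 0.0031, -0.038, -0.0199, 1]
[0.08, 0, 0, 0.0031, -0.0395, -0.0168, 1]
[0.08, 0, 0, 0.0031, -0.0407, -0.0136, 1]
[0.08, 0, 0, 0.0031, -0.0417, -0.0103, 1]
[0.08, 0, 0, 0.0031, -0.0424, -0.007, 1]
[0.08, 0, 0, 0.0031, -0.0428, -0.0036, 1]
[0.08, 0, 0, 0.0031, -0.043, -0.0001, 1]
[0.08, 0, 0, 0.0031, -0.0428, 0.0033, 1]
pos [0.45 0.3  0.2 ] jaw 27.3 tilt [ 0.      0.     -0.0001] q7  t None F 0
[0.0607, 0, 0, 0.0057, -0.0388, -0.0123, 1]
[0.0607, 0, 0, 0.0057, -0.0395, -0.0099, 1]
[0.0607, 0, 0, 0.0057, -0.04, -0.0075, 1]
[0.0607, 0, 0, 0.0057, -0.0404, -0.005, 1]
[0.0607, 0, 0, 0.0057, -0.0407, -0.0026, 1]
[0.0607, 0, 0, 0.0057, -0.0407, -0.0001, 1]
[0.0607, 0, 0, 0.0057, -0.0407, 0.0024, 1]
[0.0607, 0, 0, 0.0057, -0.0404, 0.0048, 1]
[0.0607, 0, 0, 0.0057, -0.0401, 0.0073, 1]
[0.0607, 0, 0, 0.0057, -0.0396, 0.0097, 1]
[0.0607, 0, 0, 0.0057, -0.0389, 0.0121, 1]
[0.0607, 0, 0, 0.0057, -0.0381, 0.0144, 1]
[0.0607, 0, 0, 0.0057, -0.0372, 0.0167, 1]
[0.0607, 0, 0, 0.0057, -0.0361, 0.0189, 1]
```

Emit:
apply_moves(
  deltas=[
    [0.08,0,0,0.003,-0.0344,-0.0258,1],
    [0.08,0,0,0.003,-0.0363,-0.0229,1],
    [0.08,0,0,0.003,-0.038,-0.02,1],
    [0.08,0,0,0.003,-0.0395,-0.0168,1],
    [0.08,0,0,0.003,-0.0407,-0.0136,1],
  ],
)

```text
t: 1.15
tcp_pos: [0.3235, 0.4716, 0.2164]
tcp_rot: [-0.299, 0.641, 0.299, 0.641]
ft_force: [0.2, 0.1, -0.6]
grip_width: 0.141
```

Emit:
apply_moves(
  deltas=[
    [0.08,0,0,0.003,-0.0417,-0.0103,1],
    [0.08,0,0,0.003,-0.0424,-0.007,1],
    [0.08,0,0,0.003,-0.0428,-0.0036,1],
    [0.08,0,0,0.003,-0.043,0,1],
    [0.08,0,0,0.003,-0.0428,0.0033,1],
  ],
)

```text
t: 1.65
tcp_pos: [0.4508, 0.2986, 0.2015]
tcp_rot: [-0.166, 0.687, 0.166, 0.688]
ft_force: [0.2, 0.6, -0.4]
grip_width: -0.004
```

Emit:
apply_moves(
  deltas=[
    [0.06,0,0,0.003,-0.0388,-0.0123,1],
    [0.06,0,0,0.003,-0.0395,-0.01,1],
    [0.06,0,0,0.003,-0.04,-0.0075,1],
    [0.06,0,0,0.003,-0.0404,-0.005,1],
    [0.06,0,0,0.003,-0.0407,-0.0026,1],
  ],
)

```text
t: 2.15
tcp_pos: [0.4848, 0.0979, 0.1865]
tcp_rot: [-0.062, 0.704, 0.062, 0.705]
ft_force: [0.5, 0.1, 0.1]
grip_width: 0.0
```

Emit:
apply_moves(
  deltas=[
    [0.06,0,0,0.003,-0.0407,0,1],
    [0.06,0,0,0.003,-0.0407,0.0024,1],
    [0.06,0,0,0.003,-0.0404,0.0048,1],
    [0.06,0,0,0.003,-0.04,0.0073,1],
    [0.06,0,0,0.003,-0.0396,0.0097,1],
  ],
)

```text
t: 2.65
tcp_pos: [0.5207, -0.1025, 0.1715]
tcp_rot: [0.044, 0.705, -0.044, 0.706]
ft_force: [1.4, 0.6, 0.7]
grip_width: 0.005
```

```bash
python3 - <<'E'
from h import *
plan([.547,-.262,.12],-23,5)
E
```

```text
pos [ 0.5207 -0.1025  0.1715] jaw -7.2 tilt [ 0.      0.0007 -0.0003] q7 0.192 t 2.65 F [1.4 0.6 0.7]
[0.0553, 0, 0, 0.0103, -0.031, 0.0092, 1]
[0.0553, 0, 0, 0.0103, -0.0304, 0.0109, 1]
[0.0553, 0, 0, 0.0103, -0.0298, 0.0126, 1]
[0.0553, 0, 0, 0.0103, -0.029, 0.0142, 1]
[0.0553, 0, 0, 0.0103, -0.0282, 0.0158, 1]
```

Emit:
apply_moves(
  deltas=[
    [0.055,0,0,0.01,-0.031,0.0092,1],
    [0.055,0,0,0.01,-0.0304,0.011,1],
    [0.055,0,0,0.01,-0.0298,0.0126,1],
    [0.055,0,0,0.01,-0.029,0.0142,1],
    [0.055,0,0,0.01,-0.0282,0.0158,1],
  ],
)

```text
t: 3.15
tcp_pos: [0.5476, -0.2616, 0.1209]
tcp_rot: [0.141, 0.693, -0.14, 0.693]
ft_force: [0.8, 0.5, -0.1]
grip_width: 0.002
```

Emit:
apply_moves(
  deltas=[
    [0,0,0,0.01,0,0,1],
    [0,0,0,0.01,0,0,1],
    [0,0,0,0.01,0,0,1],
    [0,0,0,0.005,0,0,1],
    [0,0,0,0,0,0,1],
  ],
)

```text
t: 3.65
tcp_pos: [0.5472, -0.2594, 0.0857]
tcp_rot: [0.139, 0.694, -0.139, 0.693]
ft_force: [0.6, 0.6, 0.2]
grip_width: -0.004
```

```bash
python3 - <<'E'
from h import *
plan([.547,-.262,.071],-23,1)
im,d=bot.grab_frame("scene");save("p1.png",im[170:270,200:320],5)
E
```

```text
pos [ 0.5472 -0.2594  0.0857] jaw -22.7 tilt [ 0.     -0.001  -0.0002] q7 0.351 t 3.65 F [0.6 0.6 0.2]
[0.0047, 0, 0, 0.0147, -0.0025, 0.0008, 1]
```

View pics/p1.png

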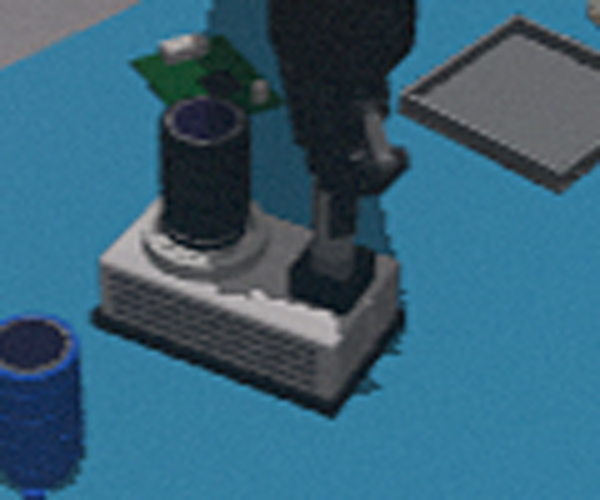

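The shut fingers stand over the button housing at crop (335,260), clear of the lens at (205,170). Pressing now.

Emit:
apply_moves(
  deltas=[
    [0,0,0,0.004,-0.002,0.001,1],
    [0,0,0,0.003,0,0,1],
    [0,0,0,0.003,0,0,1],
    [0,0,0,0.003,0,0,1],
    [0,0,0,0.002,0,0,1],
  ],
)

```text
t: 4.2
tcp_pos: [0.5478, -0.2628, 0.0713]
tcp_rot: [0.14, 0.693, -0.14, 0.693]
ft_force: [0.2, -1.3, 3.7]
grip_width: -0.001
```

Emit:
apply_moves(
  deltas=[
    [0,0,0,0,0,0,1],
    [0,0,0,0,0,0,1],
  ],
)

```text
t: 4.4
tcp_pos: [0.5473, -0.2626, 0.0712]
tcp_rot: [0.14, 0.693, -0.14, 0.693]
ft_force: [0.5, 0.3, -0.3]
grip_width: 0.004
```

Emit:
apply_moves(
  deltas=[
    [0,0,0,-0.02,0,0,1],
    [0,0,0,-0.03,0,0,1],
    [0,0,0,-0.03,0,0,0],
    [0,0,0,-0.03,0,0,-1],
    [0,0,0,0,0,0,-1],
  ],
)

```text
t: 4.9
tcp_pos: [0.5488, -0.2635, 0.1848]
tcp_rot: [0.14, 0.691, -0.14, 0.695]
ft_force: [0.3, -0.5, 0.6]
grip_width: 0.507
```

```bash
python3 - <<'E'
from h import *
np.set_printoptions(precision=4,suppress=True)
im,d=bot.grab_frame("scene");P=cloud("scene",d)
k=(np.hypot(P[...,0]-.548,P[...,1]+.263)<.009)&(P[...,2]<.1);print(k.sum(),np.median(P[k],0),np.percentile(P[k][:,2],[10,90]))
k=(np.hypot(P[...,0]-.548,P[...,1]+.263)<.035)&(P[...,2]<.1)&(P[...,2]>.064);print(k.sum(),np.percentile(P[k][:,2],[10,50,90]))
plan([.471,-.285,.18],-23,3,-1)
E
```

```text
23 [ 0.5471 -0.2633  0.0717] [0.0699 0.0732]
135 [0.0661 0.0698 0.0723]
pos [ 0.5481 -0.2629  0.1828] jaw -22.8 tilt [ 0.      0.0025 -0.0008] q7 0.274 t 4.95 F [ 0.2  0.4 -1.1]
[0.0012, 0, 0, 0.0009, -0.0168, -0.0208, -1]
[0.0012, 0, 0, 0.0009, -0.0168, -0.0208, -1]
[0.0012, 0, 0, 0.0009, -0.0168, -0.0208, -1]
```

The button now reads 71.7 mm, against 79 mm before, so it is down. Moving over the lens.

Emit:
apply_moves(
  deltas=[
    [0,0,0,0,-0.0168,-0.0208,-1],
    [0,0,0,0,-0.0168,-0.0208,-1],
    [0,0,0,0,-0.0168,-0.0208,-1],
    [0,0,0,0,0,0,-1],
    [0,0,0,0,0,0,-1],
  ],
)

```text
t: 5.45
tcp_pos: [0.4701, -0.2846, 0.1807]
tcp_rot: [0.14, 0.693, -0.14, 0.693]
ft_force: [1.0, -0.3, 0.9]
grip_width: 1.0
```

```bash
python3 - <<'E'
from h import *
plan([.471,-.285,.092],-23,4,-1)
print(bot.observe()["grip_width"])
E
```

```text
pos [ 0.4701 -0.2846  0.1807] jaw -22.8 tilt [ 0.     -0.0008 -0.0003] q7 0.331 t 5.45 F [ 1.  -0.3  0.9]
[0.0007, 0, 0, 0.0222, 0.0, 0.0003, -1]
[0.0007, 0, 0, 0.0222, 0.0, 0.0003, -1]
[0.0007, 0, 0, 0.0222, 0.0, 0.0003, -1]
[0.0007, 0, 0, 0.0222, 0.0, 0.0003, -1]
0.9997799081618757
```

Emit:
apply_moves(
  deltas=[
    [0,0,0,0.022,0,0.001,-1],
    [0,0,0,0.022,0,0,-1],
    [0,0,0,0.022,0,0,-1],
    [0,0,0,0.02,0,0,-1],
    [0,0,0,0.003,0,0,-1],
  ],
)

```text
t: 5.95
tcp_pos: [0.4709, -0.2842, 0.0898]
tcp_rot: [0.14, 0.695, -0.139, 0.692]
ft_force: [0.4, -0.8, 0.3]
grip_width: 0.999
```

Emit:
apply_moves(
  deltas=[
    [0,0,0,0,0,0,-0.2],
    [0,0,0,0,0,0,0.1],
    [0,0,0,0,0,0,1],
    [0,0,0,0,0,0,1],
    [0,0,0,0,0,0,1],
  ],
)

```text
t: 6.45
tcp_pos: [0.472, -0.2855, 0.0934]
tcp_rot: [0.14, 0.693, -0.14, 0.694]
ft_force: [-1.3, 0.4, 7.1]
grip_width: 0.574
```

```bash
python3 - <<'E'
from h import *
plan([.471,-.285,.092],-23,1,1)
print(bot.observe()["grip_width"],bot.observe()["ft_torque"])
im,d=bot.grab_frame("scene");save("p2.png",im[150:270,190:310],5)
E
```

```text
pos [ 0.472  -0.2855  0.0934] jaw -22.8 tilt [ 0.      0.0016 -0.0003] q7 0.437 t 6.45 F [-1.3  0.4  7.1]
[0.0035, 0, 0, 0.0014, 0.0001, -0.0011, 1]
0.5739167216228354 [ 0.20036056  0.3977471  -0.00952211]
```

View pics/p2.png

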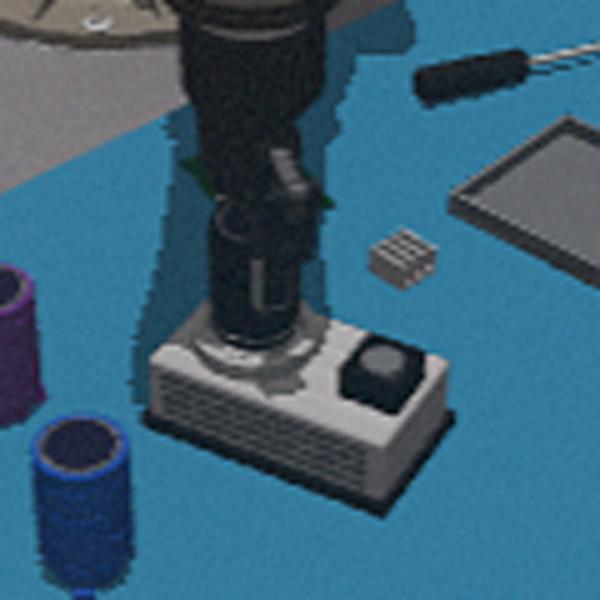

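The lens is gripped (opening 0.57, about 49 mm) and the button reads as sunk in the picture. Turning anticlockwise, seen from above, means negative rx.

Emit:
apply_moves(
  deltas=[
    [-0.05,0,0,0,0,0,1],
    [-0.1,0,0,0,0,0,1],
    [-0.1,0,0,0,0,0,1],
    [-0.1,0,0,0,0,0,1],
    [-0.1,0,0,0,0,0,1],
  ],
)

```text
t: 7.0
tcp_pos: [0.4721, -0.2851, 0.0934]
tcp_rot: [-0.02, 0.706, 0.02, 0.707]
ft_force: [-1.0, 1.1, 6.8]
grip_width: 0.573
```

```bash
python3 - <<'E'
from h import *
plan([.471,-.285,.092],-23,1,1)
print(bot.observe()["grip_width"],bot.observe()["ft_torque"])
E
```

```text
pos [ 0.4721 -0.2851  0.0934] jaw 3.2 tilt [ 0.      0.0015 -0.    ] q7 0.808 t 7.0 F [-1.   1.1  6.8]
[0.4578, 0, 0, 0.0014, 0.0002, -0.0011, 1]
0.5726311802898322 [ 0.585081    0.42055255 -0.08099529]
```

Yaw torque is only about 0.08 N m, so the lens is turning with the grip. Continuing to about 87°.

Emit:
apply_moves(
  deltas=[
    [-0.1,0,0,0,0,0,1],
    [-0.1,0,0,0,0,0,1],
    [-0.1,0,0,0,0,0,1],
    [-0.1,0,0,0,0,0,1],
    [-0.1,0,0,0,0,0,1],
  ],
)

```text
t: 7.5
tcp_pos: [0.4719, -0.2853, 0.0934]
tcp_rot: [-0.194, 0.68, 0.194, 0.68]
ft_force: [-2.2, 1.8, 7.5]
grip_width: 0.575
```

Emit:
apply_moves(
  deltas=[
    [-0.1,0,0,0,0,0,1],
    [-0.1,0,0,0,0,0,1],
    [-0.1,0,0,0,0,0,1],
    [-0.1,0,0,0,0,0,1],
    [-0.1,0,0,0,0,0,1],
  ],
)

```text
t: 8.0
tcp_pos: [0.4717, -0.2855, 0.0934]
tcp_rot: [-0.357, 0.611, 0.356, 0.611]
ft_force: [-1.7, 1.3, 5.7]
grip_width: 0.578
```

Emit:
apply_moves(
  deltas=[
    [-0.07,0,0,0,0,0,1],
    [0,0,0,0,0,0,1],
    [0,0,0,0,0,0,1],
  ],
)

```text
t: 8.3
tcp_pos: [0.4718, -0.2857, 0.0934]
tcp_rot: [-0.377, 0.598, 0.376, 0.599]
ft_force: [-0.8, -0.3, 5.7]
grip_width: 0.572
```

```bash
python3 - <<'E'
from h import *
plan([.471,-.285,.092],64,1,1)
print(bot.observe()["grip_width"],bot.observe()["ft_torque"])
E
```

```text
pos [ 0.4718 -0.2857  0.0934] jaw 64.3 tilt [-0.      0.      0.0014] q7 1.708 t 8.3 F [-0.8 -0.3  5.7]
[0.0049, 0, 0, 0.0014, 0.001, 0.0003, 1]
0.572207245234819 [ 0.0099651   0.42758268 -0.00787886]
```

Turned 87° with low torque. Lifting slowly first.

Emit:
apply_moves(
  deltas=[
    [0,0,0,-0.005,0,0,1],
    [0,0,0,-0.008,0,0,1],
    [0,0,0,-0.01,0,0,1],
    [0,0,0,-0.01,0,0,1],
    [0,0,0,0,0,0,1],
  ],
)

```text
t: 8.8
tcp_pos: [0.4722, -0.2857, 0.1271]
tcp_rot: [-0.377, 0.598, 0.375, 0.599]
ft_force: [-0.4, -0.2, -2.8]
grip_width: 0.571
```

```bash
python3 - <<'E'
from h import *
plan([.472,-.2855,.20],None,5,1)
print(bot.observe()["grip_width"])
im,d=bot.grab_frame("scene");save("p3.png",im[140:260,190:310],5)
E
```

```text
pos [ 0.4722 -0.2857  0.1271] jaw 64.3 tilt [-0.      0.0002  0.0026] q7 1.689 t 8.8 F [-0.4 -0.2 -2.8]
[0.0, 0, 0, -0.0146, 0.0001, 0.0, 1]
[0.0, 0, 0, -0.0146, 0.0001, 0.0, 1]
[0.0, 0, 0, -0.0146, 0.0001, 0.0, 1]
[0.0, 0, 0, -0.0146, 0.0001, 0.0, 1]
[0.0, 0, 0, -0.0146, 0.0001, 0.0, 1]
0.5712921400339636
```

View pics/p3.png

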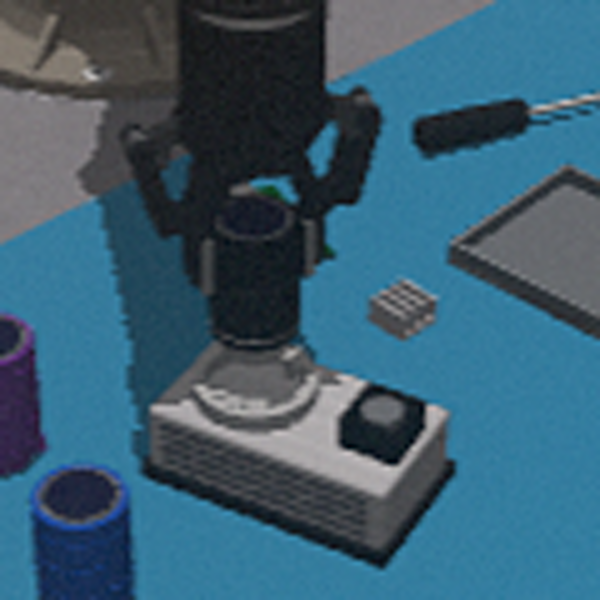

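The lens hangs upright at crop (255,270), clear of its ring at (255,390). Raising and carrying it to the tray.

```bash
python3 - <<'E'
from h import *
s=plan([.472,-.2855,.165],None,2,1)
s=plan([.474,.008,.10],None,10,1,s)
E
```

```text
pos [ 0.4719 -0.2855  0.1263] jaw 64.3 tilt [-0.      0.0002  0.0017] q7 1.689 t 8.85 F [ 0.9  0.3 -3.5]
[0.0, 0, 0, -0.0193, -0.0001, 0.0, 1]
[0.0, 0, 0, -0.0193, -0.0001, 0.0, 1]
pos [ 0.472  -0.2855  0.165 ] jaw 64.3 tilt [-0.      0.0002  0.0017] q7  t None F 0
[0.0, 0, 0, 0.0065, 0.0126, 0.0265, 1]
[0.0, 0, 0, 0.0065, 0.0126, 0.0265, 1]
[0.0, 0, 0, 0.0065, 0.0126, 0.0265, 1]
[0.0, 0, 0, 0.0065, 0.0126, 0.0265, 1]
[0.0, 0, 0, 0.0065, 0.0126, 0.0265, 1]
[0.0, 0, 0, 0.0065, 0.0126, 0.0265, 1]
[0.0, 0, 0, 0.0065, 0.0126, 0.0265, 1]
[0.0, 0, 0, 0.0065, 0.0126, 0.0265, 1]
[0.0, 0, 0, 0.0065, 0.0126, 0.0265, 1]
[0.0, 0, 0, 0.0065, 0.0126, 0.0265, 1]
```

Emit:
apply_moves(
  deltas=[
    [0,0,0,-0.018,0,0,1],
    [0,0,0,-0.02,0,0,1],
    [0,0,0,0,0.006,0.013,1],
    [0,0,0,0,0.0126,0.0265,1],
    [0,0,0,0,0.0126,0.0265,1],
  ],
)

```text
t: 9.35
tcp_pos: [0.4713, -0.2107, 0.1624]
tcp_rot: [-0.376, 0.599, 0.376, 0.599]
ft_force: [-0.4, 0.4, -2.3]
grip_width: 0.57
```

Emit:
apply_moves(
  deltas=[
    [0,0,0,0,0.0126,0.0265,1],
    [0,0,0,0,0.0126,0.0265,1],
    [0,0,0,0.005,0.0126,0.0265,1],
    [0,0,0,0.005,0.0126,0.0265,1],
    [0,0,0,0.01,0.0126,0.0265,1],
  ],
)

```text
t: 9.85
tcp_pos: [0.4721, -0.0636, 0.1427]
tcp_rot: [-0.376, 0.599, 0.376, 0.599]
ft_force: [0.7, -0.4, -2.9]
grip_width: 0.572
```

Emit:
apply_moves(
  deltas=[
    [0,0,0,0.015,0.0126,0.0265,1],
    [0,0,0,0.015,0.0126,0.0265,1],
    [0,0,0,0.01,0.006,0.013,1],
    [0,0,0,0,0,0,1],
    [0,0,0,0,0,0,1],
  ],
)

```text
t: 10.35
tcp_pos: [0.4727, 0.0071, 0.1029]
tcp_rot: [-0.376, 0.599, 0.376, 0.598]
ft_force: [-0.2, 0.2, -2.8]
grip_width: 0.57
```

```bash
python3 - <<'E'
from h import *
plan([.474,.008,.055],None,4,1)
print(bot.observe()["grip_width"])
im,d=bot.grab_frame("scene");P=cloud("scene",d);save("p4.png",im[110:230,250:370],5)
k=(np.hypot(P[...,0]-.474,P[...,1]-.008)<.03)&(P[...,2]>.02);print(np.percentile(P[k],[1,5],axis=0))
E
```

```text
pos [0.4727 0.0071 0.1029] jaw 64.3 tilt [ 0.     -0.0008 -0.0007] q7 1.035 t 10.35 F [-0.2  0.2 -2.8]
[0.0, 0, 0, 0.012, -0.0002, 0.0003, 1]
[0.0, 0, 0, 0.012, -0.0002, 0.0003, 1]
[0.0, 0, 0, 0.012, -0.0002, 0.0003, 1]
[0.0, 0, 0, 0.012, -0.0002, 0.0003, 1]
0.5695523576885273
[[ 0.44777561 -0.02099572  0.06166392]
 [ 0.45491925 -0.0194077   0.07654056]]
```

View pics/p4.png

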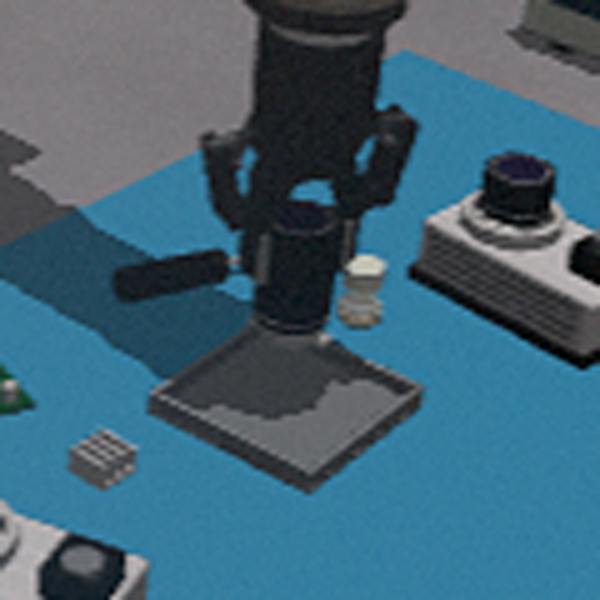

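The lens is upright above the tray at crop (295,270). Lowering to near contact.

Emit:
apply_moves(
  deltas=[
    [0,0,0,0.015,0,0.001,1],
    [0,0,0,0.015,0,0,1],
    [0,0,0,0.012,0,0,1],
    [0,0,0,0.005,0,0,1],
    [0,0,0,0.003,0,0,1],
  ],
)

```text
t: 10.9
tcp_pos: [0.4736, 0.0078, 0.0531]
tcp_rot: [-0.376, 0.599, 0.376, 0.599]
ft_force: [-0.0, 0.9, -2.4]
grip_width: 0.572
```

Emit:
apply_moves(
  deltas=[
    [0,0,0,0.001,0,0,1],
    [0,0,0,0.001,0,0,1],
    [0,0,0,0,0,0,1],
  ],
)

```text
t: 11.2
tcp_pos: [0.4738, 0.0083, 0.0516]
tcp_rot: [-0.376, 0.599, 0.376, 0.599]
ft_force: [-0.2, -0.0, -3.5]
grip_width: 0.572
```

Emit:
apply_moves(
  deltas=[
    [0,0,0,0.001,0,0,1],
    [0,0,0,0.001,0,0,1],
    [0,0,0,0,0,0,1],
  ],
)

```text
t: 11.5
tcp_pos: [0.4736, 0.0083, 0.0493]
tcp_rot: [-0.376, 0.599, 0.376, 0.599]
ft_force: [-0.4, -0.2, -3.1]
grip_width: 0.571
```

Emit:
apply_moves(
  deltas=[
    [0,0,0,0.001,0,0,1],
    [0,0,0,0,0,0,1],
  ],
)

```text
t: 11.7
tcp_pos: [0.4737, 0.0083, 0.0484]
tcp_rot: [-0.376, 0.599, 0.376, 0.599]
ft_force: [-0.4, 1.0, -0.4]
grip_width: 0.571
```

Emit:
apply_moves(
  deltas=[
    [0,0,0,0.001,0,0,1],
    [0,0,0,0,0,0,1],
  ],
)

```text
t: 11.9
tcp_pos: [0.4739, 0.0083, 0.0483]
tcp_rot: [-0.376, 0.599, 0.376, 0.599]
ft_force: [-6.9, -1.0, 25.3]
grip_width: 0.573
```

Contact was made at TCP z 0.0484, as predicted. I'll ease off the press, then open gradually.

Emit:
apply_moves(
  deltas=[
    [0,0,0,-0.001,0,0,1],
    [0,0,0,0,0,0,1],
  ],
)

```text
t: 12.1
tcp_pos: [0.4737, 0.0083, 0.0484]
tcp_rot: [-0.376, 0.599, 0.376, 0.599]
ft_force: [0.2, -0.9, -2.7]
grip_width: 0.572
```

Emit:
apply_moves(
  deltas=[
    [0,0,0,0,0,0,-0.2],
    [0,0,0,0,0,0,-0.5],
    [0,0,0,0,0,0,-1],
    [0,0,0,0,0,0,-1],
    [0,0,0,0,0,0,-1],
  ],
)

```text
t: 12.6
tcp_pos: [0.4736, 0.0083, 0.0483]
tcp_rot: [-0.376, 0.599, 0.376, 0.599]
ft_force: [-0.8, 0.2, -0.2]
grip_width: 1.004
```

```bash
python3 - <<'E'
from h import *
plan([.474,.008,.2],None,4,-1)
im,d=bot.grab_frame("scene");save("p5.png",im[110:230,250:370],5)
E
```

```text
pos [0.4736 0.0083 0.0483] jaw 64.3 tilt [ 0.     -0.0001 -0.    ] q7 1.057 t 12.6 F [-0.8  0.2 -0.2]
[0.0, 0, 0, -0.0379, -0.0001, -0.0, -1]
[0.0, 0, 0, -0.0379, -0.0001, -0.0, -1]
[0.0, 0, 0, -0.0379, -0.0001, -0.0, -1]
[0.0, 0, 0, -0.0379, -0.0001, -0.0, -1]
```

View pics/p5.png

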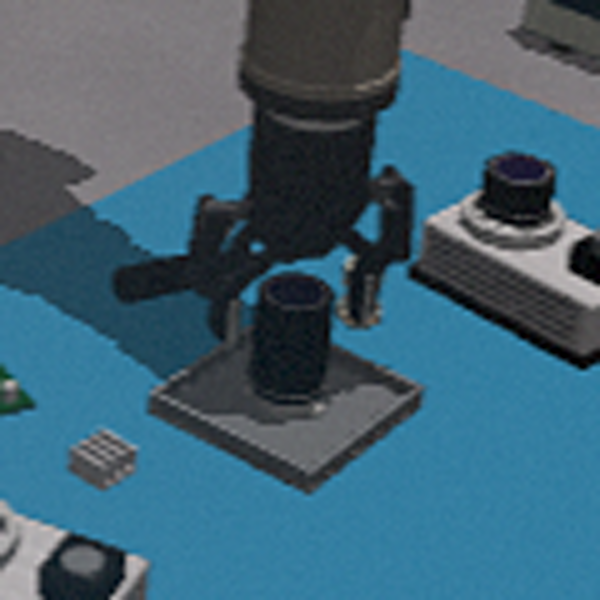

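The lens stands upright in the middle of the tray at crop (290,340), with the open fingers clear of it on both sides. Retreating straight up.

Emit:
apply_moves(
  deltas=[
    [0,0,0,-0.015,0,0,-1],
    [0,0,0,-0.035,0,0,-1],
    [0,0,0,-0.04,0,0,-1],
    [0,0,0,-0.04,0,0,-1],
    [0,0,0,-0.03,0,0,-1],
  ],
)

```text
t: 13.15
tcp_pos: [0.4739, 0.0082, 0.2108]
tcp_rot: [-0.376, 0.598, 0.376, 0.599]
ft_force: [-0.4, 0.6, 0.1]
grip_width: 0.999
```

Emit:
apply_moves(
  deltas=[
    [0,0,0,0,0,0,-1],
    [0,0,0,0,0,0,-1],
    [0,0,0,0,0,0,-1],
  ],
)

```text
t: 13.45
tcp_pos: [0.473, 0.0083, 0.2074]
tcp_rot: [-0.376, 0.599, 0.376, 0.598]
ft_force: [-0.1, -0.1, -0.3]
grip_width: 1.0
```

```bash
python3 - <<'E'
from h import *
np.set_printoptions(precision=4,suppress=True)
im,d=bot.grab_frame("scene");P=cloud("scene",d)
k=(np.hypot(P[...,0]-.474,P[...,1]-.008)<.045)&(P[...,2]>.083)&(P[...,2]<.1);q=P[k]
print(k.sum(),q.mean(0),cv2.minAreaRect(q[:,:2].astype(np.float32)),np.percentile(q[:,2],[5,95]))
o=bot.observe();print(o["t"],o["tcp_pos"],o["ft_force"])
if abs(np.median(q[:,2])-.09)<.004: bot.close_job();print("closed")
E
```

```text
129 [0.4765 0.0023 0.0896] ((0.4737848937511444, 0.005116865038871765), (0.04839044064283371, 0.05014507845044136), 49.91849899291992) [0.0843 0.0928]
13.5 [0.473  0.0082 0.2072] [-0.3447  0.709  -0.9424]
the job is handed in; nothing more can be done
closed
```

The long lens now stands upright in the middle of the tray, and I handed the job in at 13.5 s. I pressed its camera's release button, turned the lens about 87° anticlockwise, lifted it off and set it down on the tray floor before letting go.

- **Button:** its top read 71.7 mm, down from 79 mm, so it was down before I turned the lens.
- **Turn:** the tool turned 87° with almost no resistance, and the lens lifted off freely.
- **Set-down:** it touched the tray floor at the expected height. One small step pressed briefly to about 25 N before I eased off and opened the fingers.
- **Final position:** the lens top is at 90 mm, which matches standing on the tray floor. Its axis is about 3 mm from the measured tray centre.
- **Robot:** the arm is clear of everything, with near-zero force.

No check failed. The two cameras' depth measurements differed by 3–5 mm, so I averaged them.

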